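# Walk the bench power supply home into its bay and lock it with the turn-button

### The arm

A 6-joint arm with a two-finger parallel gripper is mounted at the origin on the work surface. World frame = base frame: x ahead of the robot, y to its left, z up, the work surface at z = 0. Lengths are in m, angles in degrees, forces in N, time in s.
With the tool pointing down it reaches from about 0.4 to 0.825 m from the base axis. Payload 7 kg.
Tool frame: the origin (TCP) lies midway between the tips of the shut fingers; the grasp point (between the pads) lies 19 mm behind it; z points along the fingers, y is the direction in which the jaws open and shut (so a half turn about z gives the same grasp; the last joint's range is limited). The gripper opens to 88 mm and grips with 3 to 60 N. Pads are 19 mm wide; open, the fingers measure 130 mm over their backs; the gripper's body (78 mm by 193 mm) begins 47 mm behind the grasp point.
Start: joints at [-53.337, 20.546, 0.682, 0, -70.136, -16.507], TCP at [0.233, -0.634, 0.227] pointing down, gripper open.
Joint ranges: [-176.03, 176.03], [-82.01, 121.73], [-58.28, 71.71], [-173.87, 95.51], [-174.79, -0.11], [-173.66, 173.66]. Speed limits (degrees/s): [136.94, 136.94, 172.46, 180, 180, 180].

### API

Orientations are given as a 3x3 rotation matrix whose columns are the frame's x, y, z axes.
In Python, from rig import robot gives the robot as it stands. Calls block until the motion is done:
- robot.goto(position, orientation): joint-space move of the TCP to a pose.
- robot.servo_line(position, ori=None, speed=0.15): straight line of the TCP; ori=None keeps the orientation; speed is the mean speed in m/s.
- robot.movej(angles): joint-space move.
- robot.move_gripper(opening): opening from 0.0 (shut) to 1.0 (fully open); the grip force is fixed at half the most; returns when the fingers have stopped.
- robot.dwell(seconds).
- robot.ik(position, orientation): joint angles nearest the present ones, or None.
- robot.grab_frame(name): name is "scene" or "top"; returns (picture, depth): 480x640x3 uint8, red, green, blue; 480x640 float32, m along the optical axis (not along the pixel's ray), 0 where there is no reading.
- robot.camera_info(name): a dict with "vfov" (degrees; the focal length in pixels is half the picture's height over the tangent of half this angle, whatever the lens; pixels are square), "cx", "cy" (the principal point, pixels), "k1" (the pictures are not rectified: a ray, as slopes to the right and down, at radius r is drawn at 1 + k1 r^2 times it, then the intrinsics apply), "view" (4x4, takes a point from world to camera coordinates). Camera axes: x right, y down, z forward; pixel columns grow to the right and rows downward; lengths in m; the calibration is good to about 2 mm. A picture is of the moment at which its call begins. camera_info takes no time and is no camera call.
A pose or a line that the arm cannot do raises robot.Unreachable and nothing moves.
- robot.job_done(): hands the job in, once; it reports no verdict.
Readings, each from a call of its own:
- robot.read_t(): time.
- robot.read_qpos(): joint angles.
- robot.read_qvel(): joint speeds.
- robot.read_effort(): joint torques, N m.
- robot.read_position(): TCP position.
- robot.read_tcp_rot(): TCP orientation.
- robot.read_force(): force on the tool from outside, world axes, zero at the start.
- robot.read_ft_torque(): the same for the moment, N m.
- robot.read_grip_width(): opening from 0.0 (shut) to 1.0 (fully open).
Only numpy, scipy, OpenCV 4.12 (cv2) and the standard library are available. Lean on these libraries where they do the work, as an engineer would, in place of code of your own. Each camera call takes 0.05 s, during which the arm holds its last target. There are 200 camera calls.

### The job

The bench power supply has been pulled half out of its timber bay. It is too heavy and wide to shove in from one place, so walk it back in with gentle pushes on the black corner guards at the two ends of its front, in turn, until you feel its back bear firmly and squarely on the stop batten; keep off the front panel with its knobs and sockets, do not wedge it hard between the battens or ram the stop (at most 25 N), and do not disturb the other things on the bench. When it is pressed fully home, swing the wooden turn-button all the way across in front of it so that it cannot creep out, and let go.

Things in the scene. Friction and masses are not known exactly. Their poses are not given: they have to be found in the camera images.
- psu: Heavy bench power supply: low flat-bottomed grey box, 190 long x 200 wide x 80 high (mm), 1.5 kg +-15 %, sliding on the bench with friction about 0.6. Origin: centre of its underside; x points to its back (the way it must go), y to its left, z up. At the ends of its front two rubber corner guards, faces 95 before the origin; recessed panel between. Behind them 194 wide; back face 95 behind the origin.
- guard_left (a point): Centre of the flat front face of the left corner guard (30 wide, 80 high from the bench up), 40 above the bench; axes as the power supply's. Push here, towards its +x.
- guard_right (a point): Centre of the flat front face of the right corner guard (30 wide, 80 high from the bench up), 40 above the bench; axes as the power supply's. Push here, towards its +x.
- back_left (a point): Left lower point of the power supply's back face, 95 left of its middle line and 17 above the bench, which must come to rest on the stop batten.
- back_right (a point): Right lower point of the power supply's back face, 95 right of its middle line and 17 above the bench, which must come to rest on the stop batten.
- panel: Front panel of the power supply between the guards, 138 wide, with display, two knobs, sockets and keys; it lies 10 behind the guards' faces, but knobs and sockets stand up to 5 proud of them. Same origin and axes as the power supply. Not to be touched.
- bay: Bay of timber battens fixed to the bench. Origin: middle of the near face of its stop batten, on the bench; x points into the bay, y left. Stop 34 high, near face at x = 0. Side battens 22 thick, 36 high, inner faces at y = +-108, run from the stop to x = -222. Home: the supply's back on the stop, its guards' faces at x = -190. 8 clearance a side: it wedges if one corner gets far ahead.
- turn_button (a joint): Angle of the wooden turn-button (rad): 0 is fully across the bay's mouth, pointing to the bay's +y, at its limit; grows as it opens, anticlockwise from above (1.57 points to the bay's -x, out of the mouth; 1.9 to 2.5 at the start, limit 2.7). Stiff (about 0.06 Nm), stays where left.
- button_pivot (a point): Screw axis of the turn-button, on the right side batten near its end: bay x = -205, y = -119, 45 above the bench. The button is a wooden bar 18 wide, 14 thick (38 to 52 above the bench) with round ends, reaching 59 from the pivot. Closed, it passes 5 in front of the right guard's face of the supply at home; it cannot close if the supply stands out further.
- button_end (a point): Middle of the turn-button's free round end (9 radius), 50 from its pivot, 45 above the bench; its y axis points along the button away from the pivot.
- multimeter: Yellow analogue multimeter lying on the bench left of the bay, 150 x 100 x 44; origin at the centre of its underside. Leave it alone.
- flux_tin: Flat round aluminium tin, 66 across and 27 high, right of the bay; origin at the centre of its underside. Leave it alone.
- screwdriver: Screwdriver lying on the bench to the right of the bay. Leave it alone.

How it is judged:
By the outcome, as a careful person would: the job done as asked, in the order asked, and still so for the second after the job is handed in, with the robot touching nothing.
It also fails if it takes over 72 s, if anything falls off the work surface, if the arm or the gripper's body presses on something with over 40 N, if the wrist force passes 120 N, or if a joint passes its speed limit or range.

## Working session

There is one attempt and no reset: what is moved stays moved. The work goes in short steps, each a Python script; the robot and the scene stay as the last script left them, time stands still between calls to the robot, and variables do not carry over. Pictures are saved under pics/ and viewed, on a budget of 10 in all, crops included, one or two more only if the job needs it, and the job is handed in when it is done.

```bash
ls; mkdir -p pics
python3 - <<'E'
from rig import robot
import cv2,numpy as np
for n in("scene","top"):
    p,d=robot.grab_frame(n); cv2.imwrite(f"pics/{n}0.png",p[...,::-1]); np.savez(f"{n}0.npz",p=p,d=d)
    i=robot.camera_info(n); print(n,i)
print(robot.read_t(),robot.read_force())
E
```

```text
pics
scene {'vfov': 44.168107413138806, 'cx': 318.59132125326335, 'cy': 240.97398624531652, 'k1': -0.09849605199734163, 'view': array([[ 0.05871361,  0.99809726, -0.01883014,  0.00689964],
       [ 0.73737376, -0.05607615, -0.67315333, -0.42108423],
       [-0.67292842,  0.02563841, -0.73926316,  1.61571027],
       [ 0.        ,  0.        ,  0.        ,  1.        ]])}
top {'vfov': 54.21597711729162, 'cx': 328.0447212579896, 'cy': 232.38704789241044, 'k1': -0.09031118985488172, 'view': array([[ 0.02519005, -0.9996517 ,  0.00787074, -0.04258971],
       [-0.99885198, -0.02548924, -0.04055875,  0.62328635],
       [ 0.04074524, -0.00684003, -0.99914616,  1.07014536],
       [ 0.        ,  0.        ,  0.        ,  1.        ]])}
0.1 [-0.18937801 -0.20494587 -0.05692143]
```

View pics/top0.png

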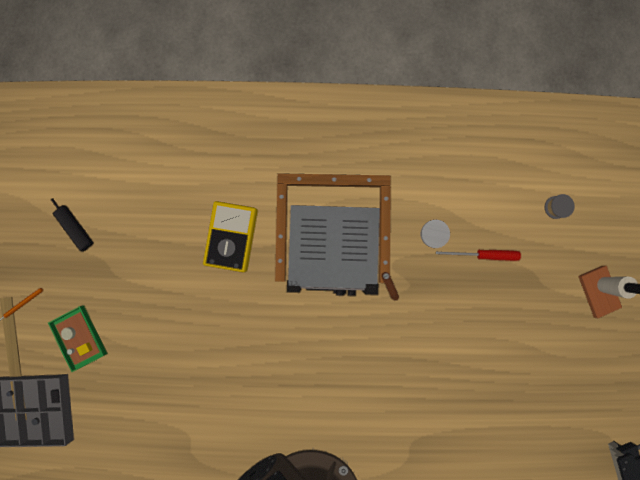

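View pics/scene0.png

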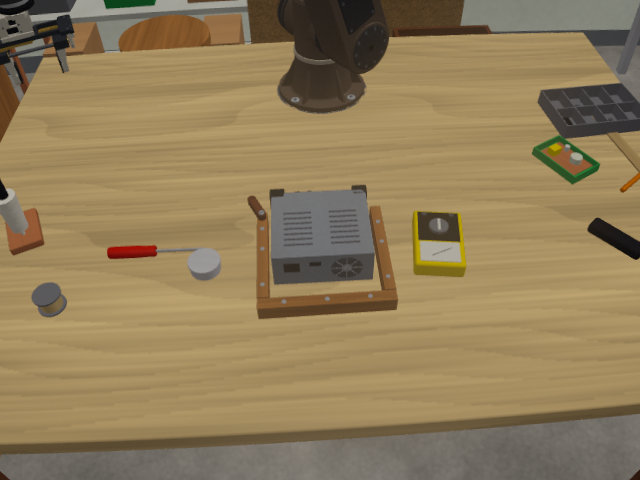

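```bash
cat > h.py <<'E'
from rig import robot
import numpy as np,cv2
def cam(n):
    i=robot.camera_info(n); f=240/np.tan(np.radians(i["vfov"]/2))
    return np.array([[f,0,i["cx"]],[0,f,i["cy"]],[0,0,1]]),np.array([i["k1"],0,0,0]),i["view"]
def rays(n,uv):
    K,D,V=cam(n)
    s=cv2.undistortPoints(np.asarray(uv,float).reshape(-1,1,2),K,D)[:,0]
    return np.c_[s,np.ones(len(s))],V
def onplane(n,uv,z):
    r,V=rays(n,uv);R=V[:3,:3];c=-R.T@V[:3,3];w=r@R
    return c+w*((z-c[2])/w[:,2])[:,None]
def cloud(n,d):
    v,u=np.mgrid[:480,:640]; r,V=rays(n,np.c_[u.ravel(),v.ravel()])
    return ((r*d.reshape(-1,1)-V[:3,3])@V[:3,:3]).reshape(480,640,3)
E
python3 - <<'E'
from h import *
z=np.load("top0.npz");p,d=z["p"],z["d"];W=cloud("top",d)
c=p[160:310,260:410];cv2.imwrite("pics/crop1.png",cv2.resize(c[...,::-1],(600,600),interpolation=cv2.INTER_CUBIC))
roi=np.zeros((480,640),bool);roi[160:310,265:405]=1
print("bench",np.median(W[330:350,200:300,2]))
m=roi&(abs(W[...,2]-.08)<.008)
print("z",np.median(W[m][:,2]))
print("top rect",cv2.minAreaRect(W[m][:,:2].astype(np.float32)),W[m].min(0),W[m].max(0))
# wood by colour
hsv=cv2.cvtColor(p,cv2.COLOR_RGB2HSV)
for v,u in [(180,320),(230,282),(230,386),(290,392),(287,290),(287,372)]: print(u,v,W[v,u].round(4),hsv[v,u])
E
```

```text
bench -0.0005006148437821933
z 0.0795463069841442
top rect ((0.5844334959983826, -0.038969144225120544), (0.19596287608146667, 0.19057771563529968), 89.31328582763672) [ 0.48807841 -0.13580743  0.07241163] [0.67976022 0.05986413 0.08659319]
320 180 [ 0.7418 -0.0053  0.0363] [ 14 172 104]
282 230 [0.6259 0.0775 0.0371] [ 14 180 115]
386 230 [ 0.6322 -0.1583  0.0319] [ 14 174 116]
392 290 [ 0.4981 -0.1718  0.0532] [ 10 159  85]
290 287 [0.5011 0.053  0.0769] [23 35 29]
372 287 [ 0.5057 -0.1242  0.0806] [40 26 30]
```

View pics/crop1.png

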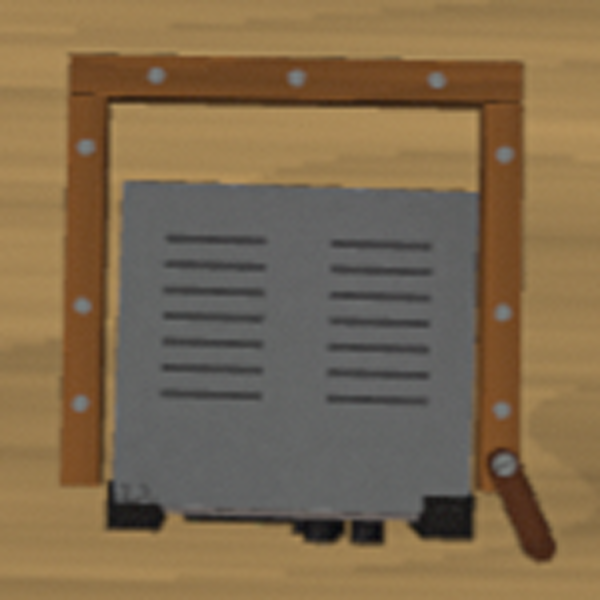

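Run:
```python
from h import *
from scipy.optimize import least_squares
cr=lambda a:np.array(a)/4+260*np.array([1,0])+160*np.array([0,1])-.375
def fit(px,loc,z):
    P=np.array([onplane("top",[cr(p)],zz)[0,:2] for p,zz in zip(px,z)]);L=np.array(loc,float)
    def f(q):
        c,s=np.cos(q[2]),np.sin(q[2]);r=L@np.array([[c,s],[-s,c]])+q[:2]-P
        return np.where(np.isnan(L),0,r).ravel() if 0 else r.ravel()
    o=least_squares(f,[.7,-.03,0],loss="soft_l1",f_scale=.002);print(o.x[:2].round(4),np.degrees(o.x[2]).round(2),(o.fun.reshape(-1,2)*1e3).round(1).tolist());return o.x
b=fit([(71,55),(523,63),(61,485),(504,464)],[(.022,.13),(.022,-.13),(-.222,.13),(-.205,-.119)],[.034,.034,.036,.054])
q=fit([(124,182),(478,192)],[(.095,.097),(.095,-.097)],[.08,.08])
for n,px,z in[("Ls",[(86,147),(82,305),(80,403)],.036),("Rs",[(505,154),(503,312),(502,410)],.036),("Ss",[(157,76),(297,78),(437,80)],.034),("btn",[(504,464),(541,550)],.052),("guards z.08",[(107,528),(163,530),(415,538),(474,541)],.08),("guards z0",[(107,528),(163,530),(415,538),(474,541)],0)]:
    P=onplane("top",[cr(p) for p in px],z)[:,:2]; c,s=np.cos(b[2]),np.sin(b[2])
    print(n,P.round(4).tolist(),"bay",((P-b[:2])@np.array([[c,-s],[s,c]])).round(4).tolist())
# knob check / psu in bay
print("psu in bay",((q[:2]-b[:2])@np.array([[c,-s],[s,c]])).round(4),np.degrees(q[2]-b[2]))
for x in(.42,.5,.6):
  for y in(.05,-.13):
    print(x,y,robot.ik([x,y,.05],np.array([[0,1,0],[1,0,0],[0,0,-1.]])),robot.ik([x,y,.05],np.array([[1,0,0],[0,-1,0],[0,0,-1.]])))
```

```text
[ 0.734  -0.0369] 0.48 [[-0.1, 1.0], [-0.2, -1.0], [0.1, 0.8], [0.3, -0.9]]
[ 0.5834 -0.0396] -0.13 [[0.0, 0.7], [-0.0, -0.7]]
Ls [[0.7023, 0.0819], [0.6126, 0.0815], [0.5573, 0.081]] bay [[-0.0307, 0.119], [-0.1204, 0.1194], [-0.1757, 0.1194]]
Rs [[0.7045, -0.1561], [0.6147, -0.1567], [0.5593, -0.1573]] bay [[-0.0304, -0.1189], [-0.1203, -0.1188], [-0.1757, -0.1189]]
Ss [[0.7441, 0.0429], [0.745, -0.0368], [0.7461, -0.1167]] bay [[0.0108, 0.0797], [0.0111, -0.0], [0.0115, -0.0799]]
btn [[0.5296, -0.157], [0.4823, -0.1787]] bay [[-0.2054, -0.1184], [-0.2528, -0.1397]]
guards z.08 [[0.4912, 0.0604], [0.4909, 0.0301], [0.4899, -0.106], [0.489, -0.138]] bay [[-0.2419, 0.0993], [-0.2425, 0.0691], [-0.2446, -0.0671], [-0.2458, -0.099]]
guards z0 [[0.4842, 0.0667], [0.4839, 0.034], [0.4828, -0.1128], [0.4818, -0.1473]] bay [[-0.2489, 0.1056], [-0.2495, 0.073], [-0.2518, -0.0738], [-0.253, -0.1083]]
psu in bay [-0.1506 -0.0015] -0.6065337067374851
0.42 0.05 [ 33.75516481   8.75690758 -43.24800316   0.         -37.99508926
 146.24483519] [ 3.37551648e+01  8.75690758e+00 -4.32480032e+01  2.54444375e-14
 -3.79950893e+01  5.62448352e+01]
0.42 -0.13 [  8.66614201  10.24162682 -41.2497141    0.         -38.50865908
 171.33385799] [  8.66614201  10.24162682 -41.2497141    0.         -38.50865908
  81.33385799]
0.5 0.05 [ 28.14938607  15.51616526 -33.58761573   0.         -40.89621901
 151.85061393] [ 2.81493861e+01  1.55161653e+01 -3.35876157e+01  2.54444375e-14
 -4.08962190e+01  6.18506139e+01]
0.5 -0.13 [  7.21892676  16.65343496 -31.82967871   0.         -41.51688632
 172.78107324] [  7.21892676  16.65343496 -31.82967871   0.         -41.51688632
  82.78107324]
0.6 0.05 [ 23.33965255  23.33512753 -20.85532387   0.         -45.8095486
 156.66034745] [ 23.33965255  23.33512753 -20.85532387   0.         -45.8095486
  66.66034745]
0.6 -0.13 None [  5.97986601  24.24750767 -19.28054531   0.         -46.47194702
  84.02013399]
```

```bash
cat >> h.py <<'E'
B=np.array([.734,-.0369]);A=np.radians(.48)
Rb=np.array([[np.cos(A),-np.sin(A)],[np.sin(A),np.cos(A)]])
ORI=np.block([[Rb,np.zeros((2,1))],[np.zeros((1,2)),np.ones((1,1))]])@np.array([[0,-1,0],[-1,0,0],[0,0,-1.]])
HF=.021  # finger front ahead of TCP
Z=.03
def wp(x,y,z=Z): return [*(B+Rb@[x,y]),z]
def line(x,y,z=Z,v=.15): robot.servo_line(wp(x,y,z),None,v)
def here(): 
    p=robot.read_position(); return Rb.T@(p[:2]-B)
def force(): return Rb.T@robot.read_force()[:2]
def rep(s): print(s,"t%.2f"%robot.read_t(),"front",(here()+[HF,0]).round(4),"F",force().round(1),flush=True)
E
python3 - <<'E'
from h import *
robot.move_gripper(0); rep("shut")
robot.goto(wp(-.30,-.0865,.15),ORI); rep("above")
line(-.30,-.0865); rep("down"); print(robot.read_tcp_rot().round(3).tolist())
line(-.250-HF,-.0865); rep("near")
for x in(-.246,-.244,-.242,-.238):
    line(x-HF,-.0865,v=.04); rep(x)
E
```

```text
shut t1.52 front [-0.4854 -0.5925] F [-0.3 -0.1]
above t3.52 front [-0.2788 -0.087 ] F [ 0.3 -1.1]
down t4.47 front [-0.2785 -0.0866] F [0.6 0. ]
[[0.008, -1.0, 0.001], [-1.0, -0.008, -0.0], [0.0, -0.001, -1.0]]
near t4.81 front [-0.2494 -0.0865] F [0. 0.]
-0.246 t5.06 front [-0.2462 -0.0865] F [-0.3 -0.5]
-0.244 t5.31 front [-0.2456 -0.0867] F [-4.5  1.1]
-0.242 t5.56 front [-0.2451 -0.0869] F [-10.4   0.5]
-0.238 t5.81 front [-0.2418 -0.0875] F [-11.1  -4.4]
```

```bash
cat >> h.py <<'E'
def push(s,frm,tgt,fmax=20,step=.004,retreat=True,y=.086):
    """s=+1 left,-1 right; frm: free approach front; push until front>=tgt or |Fx|>fmax"""
    h=here(); ys=s*y-.001
    if abs(h[1]-ys)>.03:
        line(h[0]-.03,h[1],v=.25); line(h[0]-.03,ys,v=.3)
    line(frm-HF,ys,v=.2); c=frm
    while 1:
        f=here()[0]+HF; F=-force()[0]
        if f>=tgt-.0005 or F>fmax: break
        c=min(c+step,tgt+.008); line(c-HF,ys,v=.05)
        if c>=tgt+.008: break
    rep(("L" if s>0 else "R")+" cmd%.4f"%c)
    return here()[0]+HF
E
python3 - <<'E'
from h import *
push(-1,-.238,-.236)
l=push(1,-.246,-.232)
r=push(-1,-.242,-.226)
l=push(1,l-.006,-.221)
h=here(); line(h[0]-.02,h[1],v=.25); rep("back")
p,d=robot.grab_frame("top");np.savez("top1.npz",p=p,d=d)
cv2.imwrite("pics/crop2.png",cv2.resize(p[160:310,260:410,::-1],(600,600),interpolation=cv2.INTER_CUBIC))
E
```

```text
R cmd-0.2300 t6.56 front [-0.2337 -0.0881] F [-9.3 -5.3]
L cmd-0.2300 t8.82 front [-0.2311  0.0849] F [-6.1  3.2]
R cmd-0.2220 t11.32 front [-0.2252 -0.088 ] F [-9.4 -5. ]
L cmd-0.2171 t13.82 front [-0.2183  0.085 ] F [-6.2  2.9]
back t14.07 front [-0.2387  0.0851] F [ 0.8 -0.1]
```

View pics/crop2.png

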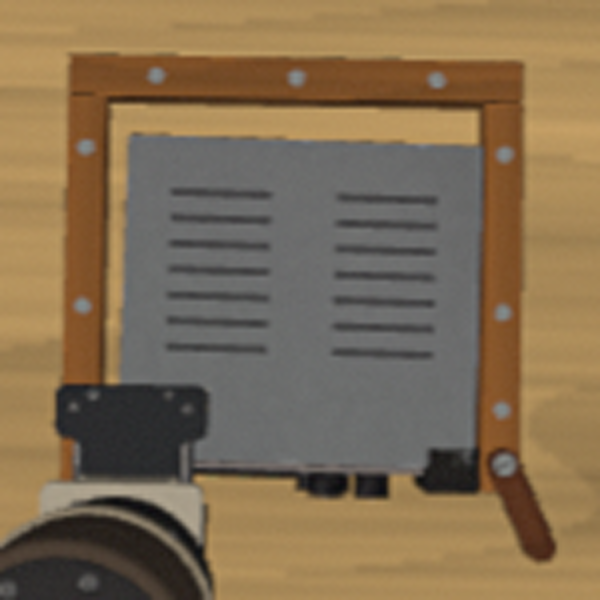

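Run:
```python
from h import *
cr=lambda a:np.array(a)/4+np.array([260,160])-.375
P=onplane("top",[cr(a) for a in[(131,134),(482,146)]],.08)[:,:2];Q=(P-B)@Rb
print(Q.round(4)); m=Q.mean(0);e=Q[0]-Q[1];print("yaw",np.degrees(np.arctan2(-e[0],e[1])))
G=onplane("top",[cr(a) for a in[(415,490),(478,492)]],.08)[:,:2];print(((G-B)@Rb).round(4))
```

```text
[[-0.0284  0.0905]
 [-0.0315 -0.1006]]
yaw -0.9350417739935759
[[-0.2188 -0.0666]
 [-0.2194 -0.1008]]
```

Run:
```python
from h import *
r=push(-1,-.228,-.210)
l=push(1,-.226,-.209)
r=push(-1,-.219,-.200)
l=push(1,l-.006,-.200)
h=here(); line(h[0]-.02,h[1],v=.25); rep("back")
p,d=robot.grab_frame("top");np.savez("top2.npz",p=p,d=d)
cv2.imwrite("pics/crop3.png",cv2.resize(p[160:310,260:410,::-1],(600,600),interpolation=cv2.INTER_CUBIC))
```

```text
R cmd-0.2040 t16.97 front [-0.2069 -0.0881] F [-8.1 -5.8]
L cmd-0.2060 t19.48 front [-0.2072  0.0849] F [-6.2  3. ]
R cmd-0.1950 t22.23 front [-0.1977 -0.088 ] F [-7.9 -5.1]
L cmd-0.1972 t24.48 front [-0.1985  0.085 ] F [-4.9  2.5]
back t24.73 front [-0.219   0.0851] F [0.9 1. ]
```

View pics/crop3.png

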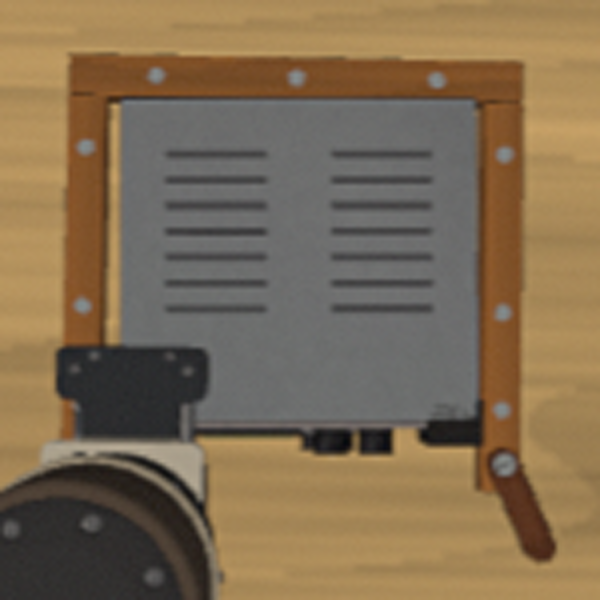

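Run:
```python
from h import *
l=push(1,-.204,-.194,step=.003)
r=push(-1,-.205,-.1925,step=.003)
l=push(1,l-.005,-.180,fmax=15,step=.0012)
r=push(-1,r-.005,-.180,fmax=15,step=.0012)
```

```text
L cmd-0.1920 t26.03 front [-0.1935  0.0849] F [-7.5  3.7]
R cmd-0.1900 t28.53 front [-0.1925 -0.0875] F [-8.1 -2.3]
L cmd-0.1877 t32.06 front [-0.1909  0.0849] F [-15.5   6.9]
R cmd-0.1855 t35.83 front [-0.191  -0.0874] F [-18.7   2.5]
```

```bash
cat >> h.py <<'E'
def rz(t): c,s=np.cos(t),np.sin(t); return np.array([[c,-s,0],[s,c,0],[0,0,1]])
PIV=np.array([-.205,-.119])
def btn(deg,gap=0,z=.040,r=.044):
    t=np.radians(deg); c=PIV+r*np.array([-np.sin(t),np.cos(t)])-(.009+HF+gap)*np.array([np.cos(t),np.sin(t)])
    return wp(c[0],c[1],z),rz(t)@ORI
E
python3 - <<'E'
from h import *
for a in range(116,-1,-29): print(a,robot.ik(*btn(a)).round(0))
l=push(1,-.195,-.180,fmax=15.5,step=.0012)
h=here(); line(h[0]-.06,h[1],v=.25); line(h[0]-.06,h[1],.15,.25); rep("up")
p,d=robot.grab_frame("top");np.savez("top3.npz",p=p,d=d)
robot.goto(*btn(116,.015,.12)); rep("over")
robot.servo_line(btn(116,.015)[0],None,.12); rep("down")
p,d=robot.grab_frame("scene");cv2.imwrite("pics/s4.png",cv2.resize(p[150:300,200:400,::-1],(800,600),interpolation=cv2.INTER_CUBIC))
E
```

```text
116 [ -1.  20. -29.   0. -41. 118.]
87 [  1.  18. -32.   0. -40.  87.]
58 [  4.  16. -34.   0. -39.  55.]
29 [  7.  16. -34.   0. -39.  22.]
0 [  9.  17. -33.   0. -40.  -9.]
L cmd-0.1878 t38.63 front [-0.1909  0.0848] F [-15.8   6.3]
up t39.67 front [-0.25   0.085] F [0.2 0.4]
over t41.93 front [-0.2038 -0.1785] F [-0.1 -0.3]
down t42.75 front [-0.2033 -0.1788] F [ 0.5 -0.1]
```

View pics/s4.png

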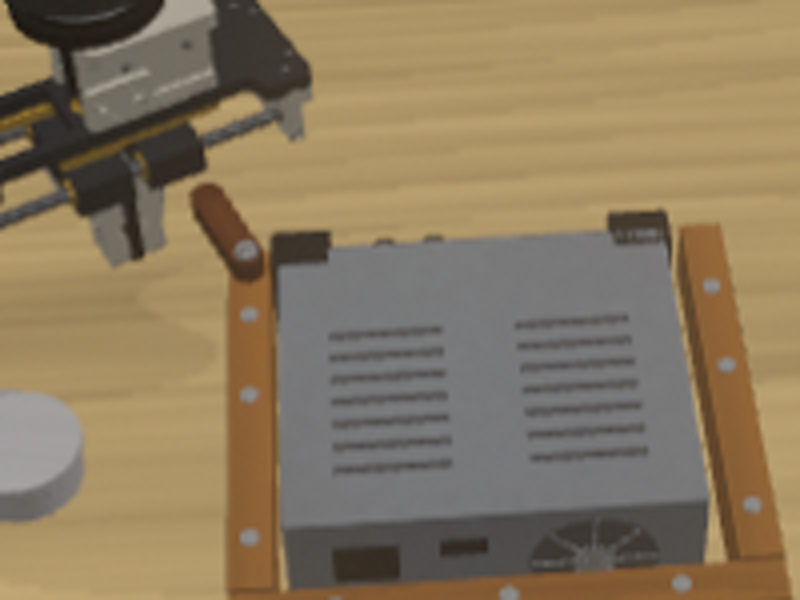

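Run:
```python
from h import *
for a in list(range(112,-1,-8))+[-3]:
    p,o=btn(a); robot.servo_line(p,o,.05)
    F=robot.read_force()
    print(a,"%.2f"%robot.read_t(),F.round(1),flush=True)
    if np.linalg.norm(F[:2])>12: print("stop");break
p,d=robot.grab_frame("top");np.savez("top4.npz",p=p,d=d)
cv2.imwrite("pics/t4.png",cv2.resize(p[160:310,260:410,::-1],(600,600),interpolation=cv2.INTER_CUBIC))
```

```text
112 43.32 [-0.6  0.1  0.5]
104 43.62 [ 0.  -0.4 -1. ]
96 43.92 [ 0.4 -0.2 -0.3]
88 44.22 [0.5 0.3 0.2]
80 44.52 [-0.1  0.  -0.4]
72 44.82 [0.  0.2 0.2]
64 45.12 [-0.4 -0.3  0.5]
56 45.42 [ 0.2 -0.   0.5]
48 45.72 [-0.2  0.1 -0.6]
40 46.02 [-0.1 -0.6  0.9]
32 46.32 [0.8 0.5 0.3]
24 46.62 [-1.   0.1 -0.2]
16 46.92 [-0.6 -0.9  0.3]
8 47.22 [-0.4 -0.1 -1.1]
0 47.52 [-0.   0.7 -0.4]
-3 47.77 [-0.6 -0.4  0. ]
```

View pics/t4.png

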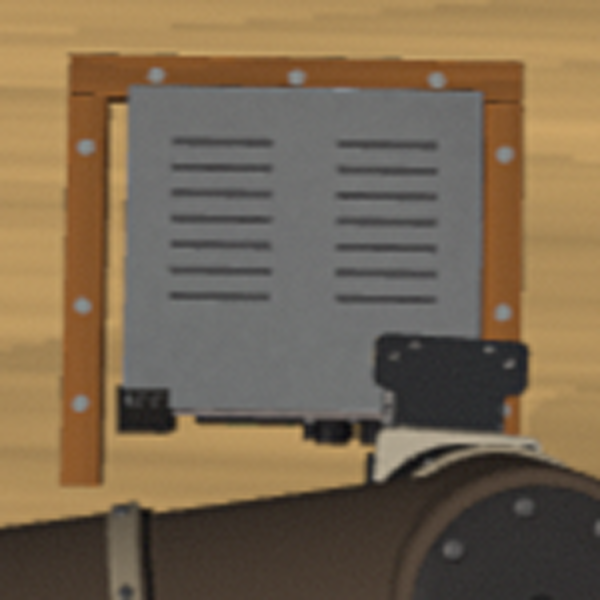

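Run:
```python
from h import *
print(robot.read_position(),robot.read_force())
p,d=robot.grab_frame("scene");cv2.imwrite("pics/s5.png",cv2.resize(p[150:300,200:400,::-1],(800,600),interpolation=cv2.INTER_CUBIC))
```

```text
[ 0.50180625 -0.11250485  0.03999041] [ 0.19109488 -0.38081716 -0.04968727]
```

View pics/s5.png

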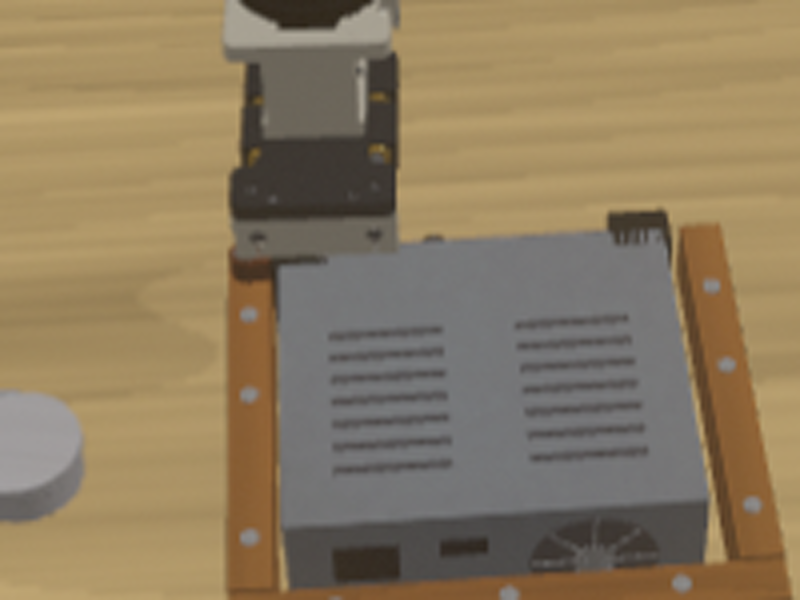

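Run:
```python
from h import *
h=here();rep("s")
for k in range(1,12):
    line(h[0]+.0015*k,h[1],.040,.03); rep(k)
    if -force()[0]>6: break
h=here(); line(h[0]-.05,h[1],.04,.2); line(h[0]-.06,h[1],.2,.3)
robot.goto([.30,-.45,.25],ORI); rep("clear")
p,d=robot.grab_frame("top");np.savez("top5.npz",p=p,d=d)
cv2.imwrite("pics/t5.png",cv2.resize(p[160:310,260:410,::-1],(600,600),interpolation=cv2.INTER_CUBIC))
```

```text
s t47.87 front [-0.2118 -0.0736] F [-0.9  0.5]
1 t48.12 front [-0.2105 -0.0736] F [-1.4  0.2]
2 t48.37 front [-0.2093 -0.0736] F [-3.4  1.1]
3 t48.62 front [-0.2092 -0.0737] F [-7.2  2.5]
clear t51.09 front [-0.416  -0.4089] F [0.4 0.5]
```

View pics/t5.png

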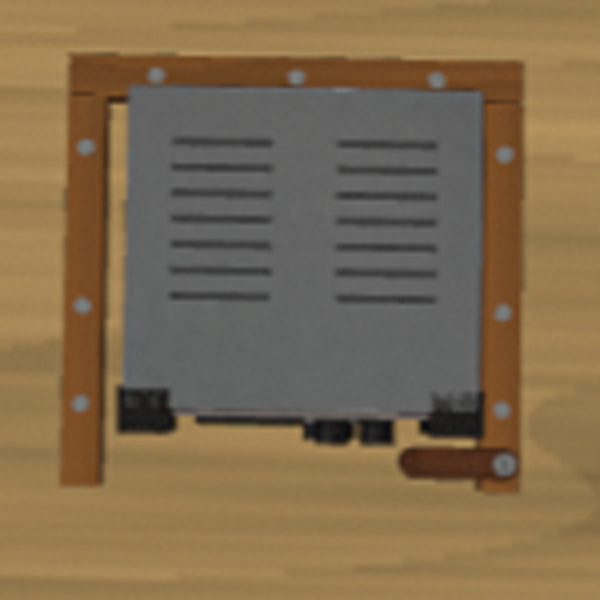

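Run:
```python
from h import *
cr=lambda a:np.array(a)/4+np.array([260,160])-.375
P=lambda px,z:((onplane("top",[cr(a) for a in px],z)[:,:2]-B)@Rb).round(4).tolist()
print("back",P([(130,86),(483,93)],.08),"btn",P([(504,464),(400,461)],.052))
a,b=np.load("top0.npz")["p"].astype(int),np.load("top5.npz")["p"].astype(int)
m=abs(a-b).max(2)>40
print("diff meter",m[195:275,200:262].sum(),"tin/driver",m[215:268,415:525].sum())
robot.job_done(); print(robot.read_t())
```

```text
back [[-0.0021, 0.0916], [-0.0024, -0.1008]] btn [[-0.2054, -0.1184], [-0.2046, -0.0604]]
diff meter 0 tin/driver 0
the job is handed in; nothing more can be done
the job is handed in; nothing more can be done
```

The power supply is back in its bay and the turn-button is closed across its front. The job is handed in, with the arm clear of everything and the clock at about 51 s of the 72 s allowed.

**Pushing home:** I pushed the two corner guards in turn. In the last pushes the left end stopped at 15.5 N and the right at 18.7 N. A repeat on the left stopped at 15.8 N in the same place. Both guard faces ended at about x = -0.191 m in the bay, so the supply sits square. The highest force I read was 18.7 N, under the 25 N limit.

**Turn-button:** My planned swing ended just short of closed, because the fingertip was a little thinner than I had assumed. I pushed on until the button stopped moving, at 7 N. The last picture shows it fully across, at about 0 rad.

**Checks:**
- **Back on the stop:** The top camera puts both back corners about 2 mm short of the stop (-2.1 and -2.4 mm). The camera is only good to about 2 mm. The force reading and the guard position (within 1 mm of home) both say it is on the stop.
- **Position in the bay:** The supply stands about 4 to 5 mm right of centre, still clear of the right batten.
- **Other items:** The multimeter, tin and screwdriver look unchanged between the first and last pictures.

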